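# Push the long bar home in the length jig

### The job

On the garage bench stands a jig with two V-grooves, each holding a round aluminium bar. Push the longer bar along its groove until its end touches the steel end stop, and leave it lying there in its groove, without lifting it out. Do not disturb the shorter bar.

Things in the scene. Friction and masses are not known exactly. Their poses are not given: they have to be found in the camera images.
- jig: Wooden jig fixed to the bench, 340 x 170 mm, flat top 42 mm above the bench, with two parallel 90 degree V-grooves of dark steel angle (26 mm wide, 13 mm deep). Origin: on the bench, midway along and between the grooves; x along the grooves towards the end stop, z up. Grooves at y = +40 and -40 mm, from x = -150 mm (open end) to x = +150 mm (end stop).
- end_stop: Dark steel cross plate fixed to the jig at the far end of both grooves, 160 mm wide, 16 mm thick, its top 73 mm above the bench (31 mm above the jig's top). Origin: middle of the face that the bars meet, at its lower edge, 18 mm above the bench; axes as the jig's, x pointing on into the plate.
- long_bar: The longer plain round aluminium bar, 25 mm in diameter, 150 mm long, 0.11 to 0.23 kg, loose in either groove, its end 65 to 135 mm short of the stop. Origin at its middle, on its centreline, 47 mm above the bench as it lies (17 mm of the bar stands above the jig's top); x along the bar to the end stop. Slides at about 1 to 3 N.
- short_bar: The shorter plain round aluminium bar, 25 mm in diameter, 90 mm long, about 0.10 kg, loose in the other groove, also away from the stop. Origin at its middle, on its centreline; x along the bar. To be left where it is.
Mind the look-alikes: they are no part of the job. What is shaped like the long_bar but orange or turquoise is not meant.

How it is judged:
By the outcome, as a careful person would: the job done as asked, in the order asked, and still so for the second after the job is handed in, with the robot touching nothing.
It also fails if it takes over 29 s, if anything falls off the work surface, if the arm or the gripper's body presses on something with over 40 N, if the wrist force passes 120 N, or if a joint passes its speed limit or range.

### The arm

A 6-joint arm with a two-finger parallel gripper is mounted at the origin on the work surface. World frame = base frame: x ahead of the robot, y to its left, z up, the work surface at z = 0. Lengths are in m, angles in degrees, forces in N, time in s.
With the tool pointing down it reaches from about 0.375 to 0.9 m from the base axis. Payload 3.1 kg.
Tool frame: the origin (TCP) lies between the finger pads; the fingertips stand 22 mm ahead of it and the grasp point (between the pads) lies 3 mm ahead of it (bot.tip_extent is the distance from the TCP to the fingertips, in m); y points along the fingers, z is the direction in which the jaws open and shut, and the axes are right-handed (so a half turn about y gives the same grasp; the last joint's range is limited). The gripper opens to 87 mm and grips with 3 to 60 N. Pads are 19 mm wide; open, the fingers measure 117 mm over their backs; the gripper's body (75 mm by 190 mm) begins 51 mm behind the grasp point.
Start: joints at [-85.858, 30.224, 82.088, -0, 67.689, -10.227], TCP at [0.155, -0.605, 0.216] pointing down, gripper open.
Joint ranges: [-176.69, 176.69], [-43.24, 126.21], [12.49, 139.97], [-82, 262], [0, 151.66], [-163.58, 163.58]. Speed limits (degrees/s): [159.86, 159.86, 180, 180, 180, 180].

### API

Orientations are given as a 3x3 rotation matrix whose columns are the frame's x, y, z axes.
In Python, from rig import bot, eyes, models gives the robot as it stands. The module is installed in compiled form; this text tells all that it offers.
- The arm moves only by the tool arm_command, never from a script. Its arguments are lists of equal length, an entry for each row: "translation": the shift along the tool's x, y, z each as a share of 0.08 m, from -1 to 1, a list of three; "rotation": the turn, a rotation vector about the tool's x, y, z each as a share of 60 degrees, from -1 to 1, a list of three; "grip": the closure, from -1 (fully open) to 1 (shut), so that 0 is half open. In form: {"translation": [[x, y, z], ...], "rotation": [[rx, ry, rz], ...], "grip": [grip, ...]}. A call has 1 to 5 rows; each row is the pose to reach, as a shift and turn from the pose commanded when the call began, along the tool's axes at that moment; what a row does not reach only later rows make up. A row lasts 1/10 s, in which the tool goes at most 50 mm and 8.59 degrees, less where a joint would pass 70% of its speed; a pose out of reach is approached as far as the arm can. A call with a number of a shift or a turn outside -1 to 1 is refused whole. A call with a gripper value outside its range is refused whole. The fingers move at their own pace and stop on an object; the grip force is fixed at half the most. Time passes only in rows, so rows that repeat a pose let the fingers close. It gives the time, the measured TCP pose, the force and the opening at its end, in the units of the state.
- bot.read_state(): the state, without advancing time (a new reading comes with each control period).
- eyes.capture(name): name is "scene" or "side" or "wrist"; returns a dict with "image" (384x512x3 uint8, blue, green, red), "mtx" (3x3 intrinsics, pixels), "dist_coeffs" ([k1, k2, p1, p2, k3] as OpenCV has them; the pictures are not rectified), "rvec" (rotation vector, rad) and "tvec" (3), from world to camera coordinates, as OpenCV has them; the wrist camera has in their place "hand_eye" (4x4, takes a point from camera to tool coordinates, whose origin is the TCP and whose axes are the tool frame's). Camera axes: x right, y down, z forward; pixel columns grow to the right and rows downward; lengths in m; the calibration is good to about 2 mm. A picture is of the moment at which its call begins: read the wrist's pose just before it. There is no depth.
- bot.hand_in(): hands the job in, once; it reports no verdict.
Trained networks look in the newest picture that a camera, given by its name, has taken for a name from the list of things; names that differ only in an ending like _2 or _b are one class to them, and where a whole thing is asked for, a point or a joint stands for the part that bears it (a point fixed in the world has none). Each returns a list of dicts, best first, with "conf" (0 to 1); they miss things now and then, are a little off and sometimes report something else, mostly with a low value. They report only what shows in the picture. A call takes as long as a camera call. They do not tell look-alikes from the thing itself.
- models.recognise(camera, thing): "extent" ([left, top, right, bottom] as shares, 0 to 1, of the picture: columns of its width, rows of its height, round what is visible of it).
- models.spot_point(camera, thing): "point" ([column, row] as shares, 0 to 1, of the picture: columns of its width, rows of its height: a listed point, or the origin of a listed thing).
The state is a dict: "time_s": time; "joint_positions": joint angles; "qvel": joint speeds; "tau": joint torques, N m; "position": TCP position; "tcp_rot": TCP orientation; "force": force on the tool from outside, world axes, zero at the start; "moment": the same for the moment, N m; "opening": opening from 0.0 (shut) to 1.0 (fully open).
Only numpy, scipy, OpenCV 4.12 (cv2) and the standard library are available. Lean on these libraries where they do the work, as an engineer would, in place of code of your own. Each camera call takes 0.05 s, during which the arm holds its last target. There are 200 camera calls.

## Working session

There is one attempt and no reset: what is moved stays moved. The work goes in short steps, Python scripts to look and compute and a tool call to move; the robot and the scene stay as the last step left them, time stands still between calls to the robot, and variables do not carry over. Pictures are saved under pics/ and viewed, about 8 in all and at most 12, crops included, and the job is handed in when it is done.

Besides the shell and the picture viewer there is one more tool, called after "Emit:" as name(argument=value, ...) on one line, values as JSON. arm_command: Moves the arm, as the interface text tells. Shift numbers are shares of 0.08 m and turn numbers shares of 60 degrees, none past 1 either way. Its arguments: {"type":"object","properties":{"translation":{"type":"array"},"rotation":{"type":"array"},"grip":{"type":"array"}},"required":["translation","rotation","grip"]}

```bash
mkdir -p pics
python3 - <<'E'
from rig import bot,eyes,models
import cv2,numpy as np
s=bot.read_state();print(s['time_s'],s['position'],np.round(s['tcp_rot'],3).tolist(),s['opening'],bot.tip_extent)
ims=[]
for c in ['scene','side']:
    d=eyes.capture(c);cv2.imwrite(f'pics/{c}0.png',d['image'])
    for t in ['jig','end_stop','long_bar','short_bar']:
        for r in models.spot_point(c,t)[:3]: print(c,t,round(r['conf'],2),np.round(np.array(r['point'])*[512,384],1))
E
```

```text
0.0 [ 0.15507388 -0.60468878  0.21506459] [[-0.969, -0.0, 0.248], [-0.248, 0.002, -0.969], [-0.0, -1.0, -0.002]] 1.0028289798986803 0.022
scene jig 0.91 [253.1 232.1]
scene end_stop 0.63 [312.6 250.4]
scene long_bar 0.94 [153.4 146.7]
scene long_bar 0.8 [344.9 167.7]
scene long_bar 0.76 [232.4 155.4]
scene short_bar 0.89 [239.8 231.7]
side jig 0.85 [224.3 202.5]
side end_stop 0.9 [193.4 246.8]
side long_bar 0.93 [238.7 194.8]
side long_bar 0.77 [321.3 186.7]
side long_bar 0.66 [308.3 290.4]
side short_bar 0.67 [212.2 178.3]
```

View pics/scene0.png

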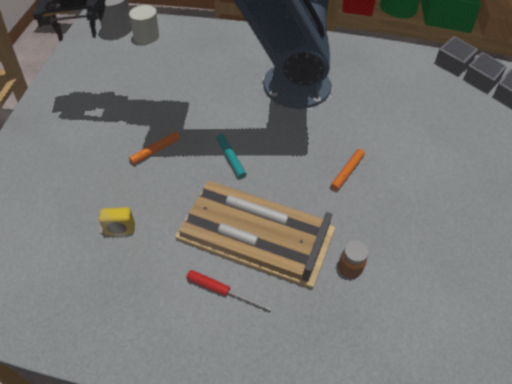

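View pics/side0.png

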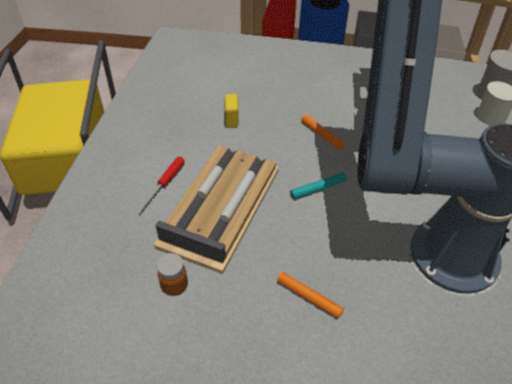

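The scene view shows the jig, with the long bar in the groove nearer the robot at about (227,201)-(287,218) and the stop at about (318,243). The side view agrees: bar at (252,175)-(222,213), stop at (190,240). I'll enlarge both to get precise pixels.

Run:
```python
import cv2,numpy as np
a=cv2.imread('pics/scene0.png')[175:285,170:340];b=cv2.imread('pics/side0.png')[140:270,150:290]
a=cv2.resize(a,None,fx=4,fy=4,interpolation=2)  # 680x440
cv2.imwrite('pics/ca.png',a)
cv2.imwrite('pics/cb.png',cv2.resize(b,None,fx=4,fy=4,interpolation=2))
```

```text
(no output)
```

View pics/ca.png

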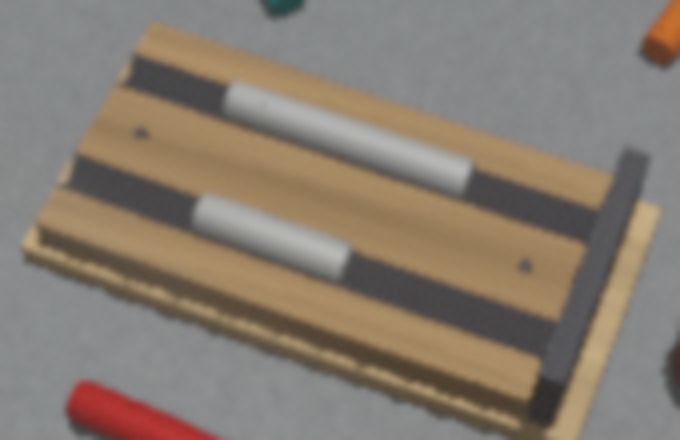

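View pics/cb.png

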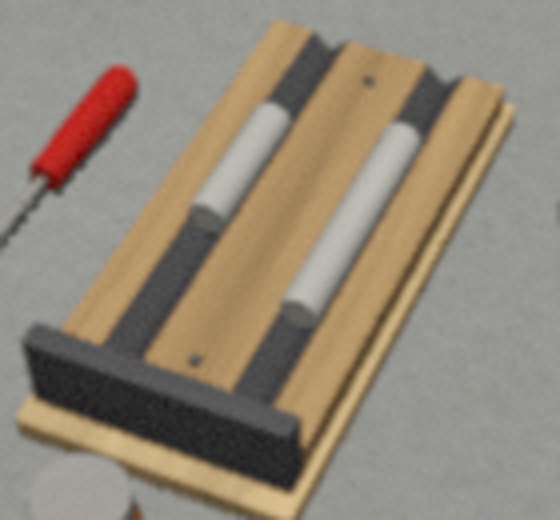

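```bash
cat > h.py <<'E'
from rig import bot,eyes,models
import cv2,numpy as np
from scipy.optimize import least_squares
def proj(d,P): return cv2.projectPoints(np.float64(P).reshape(-1,1,3),np.float64(d['rvec']),np.float64(d['tvec']),np.float64(d['mtx']),np.float64(d['dist_coeffs']))[0][:,0]
def jig2w(p,P):
    P=np.float64(P);c,s=np.cos(p[2]),np.sin(p[2])
    return np.c_[p[0]+c*P[:,0]-s*P[:,1],p[1]+s*P[:,0]+c*P[:,1],P[:,2]]
E
python3 - <<'E'
from h import *
A=np.array([[-.15,.053,.042,135,58],[-.15,.027,.042,128,83],[-.15,-.027,.042,82,155],[-.15,-.053,.042,68,182],[.15,.08,.073,624,151],[.15,-.08,.073,537,375],[.166,.08,.073,649,158]])
B=np.array([[-.15,-.053,.042,312,35],[-.15,-.027,.042,345,45],[-.15,.027,.042,428,70],[-.15,.053,.042,462,78],[.15,-.08,.073,38,325],[.15,.08,.073,300,415],[.166,-.08,.073,25,340],[.166,.08,.073,295,430]])
da=eyes.capture('scene');db=eyes.capture('side')
f=lambda M,o:(M[:,3:]+.5)/4-.5+np.array(o)
ua,ub=f(A,(170,175)),f(B,(150,140))
res=lambda p:np.r_[(proj(da,jig2w(p,A[:,:3]))-ua).ravel(),(proj(db,jig2w(p,B[:,:3]))-ub).ravel()]
best=min((least_squares(res,[.5*np.sin(0),-.5,y],loss='soft_l1') for y in np.arange(0,6.3,.8)),key=lambda r:r.cost)
p=best.x;print(p[:2],np.degrees(p[2]),np.round(res(p).reshape(-1,2),1).tolist())
# bar end: fit x in jig
ue=f(np.array([[0,0,0,300,312]]),(150,140))
uA=f(np.array([[0,0,0,469,178],[0,0,0,228,97]]),(170,175))
g=least_squares(lambda q:(proj(db,jig2w(p,[[q[0],q[1],.047]]))-ue).ravel(),[.05,.04]).x;print('side front end',g)
for u in uA:
  print('scene end',least_squares(lambda q:(proj(da,jig2w(p,[[q[0],q[1],.055]]))-u).ravel(),[.05,.04]).x)
np.save('jig.npy',p)
s=bot.read_state();R=np.array(s['tcp_rot']);
print('x axis dir',jig2w(p,[[1,0,0]])[0,:2]-p[:2], 'rear bar pt',jig2w(p,[[g[0]-.15,.04,.05]]),'stop', jig2w(p,[[.15,.04,.05]]),s['time_s'])
E
```

```text
[ 0.55485747 -0.04671303] 77.47401144497643 [[0.5, -1.7], [-2.3, -0.0], [-0.8, -1.0], [-2.2, 0.7], [1.2, -1.7], [1.1, -0.4], [1.6, -1.2], [-0.1, -1.3], [0.8, -1.1], [-0.5, -1.6], [0.5, -0.8], [-1.2, -0.9], [0.1, 0.4], [-1.7, 0.7], [-1.9, 2.5]]
side front end [0.068258   0.04072423]
scene end [0.06981911 0.03474404]
scene end [-0.08091552  0.03419148]
x axis dir [0.21688243 0.97619773] rear bar pt [[ 0.49808116 -0.11783409  0.05      ]] stop [[0.54834193 0.10839193 0.05      ]] 0.6
```

Emit:
arm_command(translation=[[-1, 0, -1], [-1, 0, -1], [-1, 0, -1], [-1, 0, -1]], rotation=[[0, 0.448, 0], [0, 0.448, 0], [0, 0.448, 0], [0, 0.448, 0]], grip=[1, 1, 1, 1])

```text
time_s: 1.0
position: [0.2139, -0.5057, 0.2163]
tcp_rot: [[-0.977, -0.0, -0.215], [0.215, 0.001, -0.977], [0.0, -1.0, -0.001]]
force: [0.3, -0.5, 0.5]
opening: 0.723
```

Emit:
arm_command(translation=[[-0.6, 0, -1], [-0.6, 0, -1], [-0.6, 0, -1]], rotation=[[0, 0, 0], [0, 0, 0], [0, 0, 0]], grip=[1, 1, 1])

```text
time_s: 1.3
position: [0.279, -0.4376, 0.216]
tcp_rot: [[-0.978, 0.0, -0.21], [0.21, 0.002, -0.978], [-0.0, -1.0, -0.002]]
force: [-0.1, 0.2, -0.1]
opening: 0.452
```

Emit:
arm_command(translation=[[-0.6, 0, -1], [-0.6, 0, -1], [-0.6, 0, -1]], rotation=[[0, 0, 0], [0, 0, 0], [0, 0, 0]], grip=[1, 1, 1])

```text
time_s: 1.6
position: [0.3432, -0.3708, 0.2161]
tcp_rot: [[-0.978, 0.001, -0.21], [0.21, 0.001, -0.978], [-0.001, -1.0, -0.001]]
force: [-0.1, -0.4, -0.2]
opening: 0.174
```

Emit:
arm_command(translation=[[-0.6, 0, -1], [-0.6, 0, -1], [-0.6, 0, -1]], rotation=[[0, 0, 0], [0, 0, 0], [0, 0, 0]], grip=[1, 1, 1])

```text
time_s: 1.9
position: [0.4077, -0.3039, 0.2163]
tcp_rot: [[-0.978, 0.001, -0.211], [0.211, -0.0, -0.978], [-0.001, -1.0, -0.0]]
force: [-0.0, 0.0, 0.2]
opening: 0.01
```

Emit:
arm_command(translation=[[-0.3, 0, -0.97], [-0.3, 0, -0.97]], rotation=[[0, 0, 0], [0, 0, 0]], grip=[1, 1])

```text
time_s: 2.1
position: [0.4463, -0.2357, 0.2162]
tcp_rot: [[-0.976, 0.001, -0.217], [0.217, -0.001, -0.976], [-0.001, -1.0, 0.001]]
force: [0.2, -0.3, 0.6]
opening: 0.005
```

Emit:
arm_command(translation=[[-0.3, 0.7, -0.97], [-0.3, 0.7, -0.97], [-0.3, 0.7, -0.97], [-0.3, 0.7, -0.97]], rotation=[[0, 0, 0], [0, 0, 0], [0, 0, 0], [0, 0, 0]], grip=[1, 1, 1, 1])

```text
time_s: 2.5
position: [0.4862, -0.1653, 0.1595]
tcp_rot: [[-0.977, -0.001, -0.214], [0.214, -0.001, -0.977], [0.001, -1.0, 0.001]]
force: [0.7, 0.1, 0.4]
opening: 0.005
```

Run:
```python
from h import *
s=bot.read_state();print(s['position'],np.round(s['tcp_rot'],3).tolist())
d=eyes.capture('wrist');cv2.imwrite('pics/w1.png',d['image']);print(np.round(d['hand_eye'],3).tolist(),d['mtx'],d['dist_coeffs'])
np.savez('w1.npz',pos=s['position'],R=s['tcp_rot'],he=d['hand_eye'],K=d['mtx'],dc=d['dist_coeffs'])
```

```text
[ 0.48617236 -0.16526831  0.15951571] [[-0.977, -0.001, -0.214], [0.214, -0.001, -0.977], [0.001, -1.0, 0.001]]
[[0.001, 0.969, 0.247, -0.066], [0.001, -0.247, 0.969, -0.167], [1.0, -0.001, -0.001, -0.001], [0.0, 0.0, 0.0, 1.0]] [[316.02960948   0.         255.41059415]
 [  0.         316.02960948 188.65010173]
 [  0.           0.           1.        ]] [-0.00916239  0.          0.          0.          0.        ]
```

View pics/w1.png

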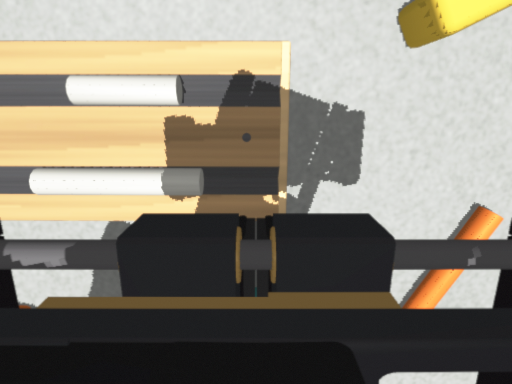

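The wrist view shows the long bar level in its groove (row 181), with its rear end at column 203. The groove's open end is at column 280 and the short bar sits at row 90.

Run:
```python
from h import *
w=np.load('w1.npz');p=np.load('jig.npy')
T=np.eye(4);T[:3,:3]=w['R'];T[:3,3]=w['pos'];M=T@w['he']
def at(u,z):
    n=cv2.undistortPoints(np.float64([[u]]),w['K'],w['dc'])[0,0]
    r=M[:3,:3]@np.r_[n,1];o=M[:3,3];return o+r*(z-o[2])/r[2]
for n,u,z in [('bar rear',(203,182),.05),('bar axis left',(32,181),.055),('groove y53 open',(279,167),.042),('groove y27 open',(279,194),.042),('short groove',(282,76),.042),('short gr b',(282,105),.042)]:
    X=at(u,z);c,s=np.cos(p[2]),np.sin(p[2]);d=X[:2]-p[:2]
    print(n,np.round(X,4),'jig',np.round([c*d[0]+s*d[1],-s*d[0]+c*d[1]],4),'tool',np.round(w['R'].T@(X-w['pos']),4))
```

```text
bar rear [ 0.4977 -0.1185  0.05  ] jig [-0.0825  0.0402] tool [-0.0013  0.1095 -0.0482]
bar axis left [0.5322 0.0284 0.055 ] jig [0.0684 0.0384] tool [-0.0035  0.1043 -0.1991]
groove y53 open [ 0.4948 -0.1883  0.042 ] jig [-0.1512  0.0279] tool [-0.0134  0.1175  0.0205]
groove y27 open [ 0.4697 -0.1832  0.042 ] jig [-0.1517  0.0535] tool [0.0121 0.1175 0.0209]
short groove [ 0.5716 -0.2063  0.042 ] jig [-0.1522 -0.0509] tool [-0.0923  0.1175  0.0217]
short gr b [ 0.548  -0.2017  0.042 ] jig [-0.1527 -0.027 ] tool [-0.0683  0.1175  0.0222]
```

Emit:
arm_command(translation=[[-0.02, 0.5, 0], [-0.02, 0.9, 0], [-0.02, 0.9, 0]], rotation=[[0, 0, 0], [0, 0, 0], [0, 0, 0]], grip=[1, 1, 1])

```text
time_s: 2.85
position: [0.4852, -0.1655, 0.0858]
tcp_rot: [[-0.976, -0.005, -0.219], [0.219, 0.002, -0.976], [0.005, -1.0, -0.001]]
force: [-0.5, -0.1, 0.1]
opening: 0.008
```

Emit:
arm_command(translation=[[0, 0.1, -0.1], [0, 0.23, -0.25], [0, 0.23, -0.25]], rotation=[[0, 0, 0], [0, 0, 0], [0, 0, 0]], grip=[1, 1, 1])

```text
time_s: 3.15
position: [0.4915, -0.1433, 0.0697]
tcp_rot: [[-0.977, -0.001, -0.215], [0.215, 0.001, -0.977], [0.001, -1.0, -0.0]]
force: [-0.3, 0.3, 0.1]
opening: 0.002
```

Emit:
arm_command(translation=[[0, 0, -0.05], [0, 0, -0.12], [0, 0, -0.2], [0, 0, -0.3], [0, 0, -0.4]], rotation=[[0, 0, 0], [0, 0, 0], [0, 0, 0], [0, 0, 0], [0, 0, 0]], grip=[1, 1, 1, 1, 1])

```text
time_s: 3.65
position: [0.4989, -0.1127, 0.0698]
tcp_rot: [[-0.976, 0.0, -0.216], [0.216, -0.0, -0.976], [-0.0, -1.0, 0.0]]
force: [1.1, -0.6, -0.5]
opening: 0.006
```

Emit:
arm_command(translation=[[0, 0, -0.1], [0, 0, -0.2], [0, 0, -0.3], [0, 0, -0.38], [0, 0, -0.42]], rotation=[[0, 0, 0], [0, 0, 0], [0, 0, 0], [0, 0, 0], [0, 0, 0]], grip=[1, 1, 1, 1, 1])

```text
time_s: 4.15
position: [0.506, -0.0799, 0.0696]
tcp_rot: [[-0.976, -0.0, -0.216], [0.216, 0.0, -0.976], [0.0, -1.0, -0.0]]
force: [-0.2, -0.3, -0.3]
opening: 0.007
```

Run:
```python
from h import *
s=bot.read_state();print(s['time_s'],s['position'],s['force'])
a=eyes.capture('side')['image'][140:270,150:290];b=eyes.capture('scene')['image'][165:295,170:340]
cv2.imwrite('pics/m1.png',cv2.resize(np.hstack([a,b]),None,fx=2.5,fy=2.5,interpolation=2))
```

```text
4.15 [ 0.50602323 -0.07985244  0.06962633] [-0.16748166 -0.26294732 -0.28509591]
```

View pics/m1.png

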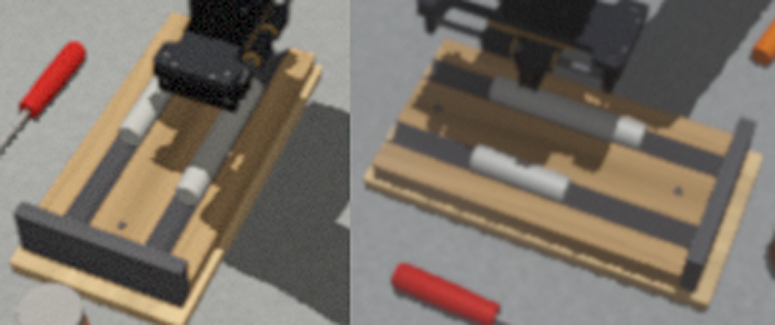

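Run:
```python
from h import *
p=np.load('jig.npy');s=bot.read_state();R=np.array(s['tcp_rot']);t=np.array(s['position'])
tip=t+R@[0,.022,0]
for c,o in [('side',(150,140)),('scene',(170,165))]:
    d=eyes.capture(c)
    P=np.vstack([t,tip,jig2w(p,[[-.082,.04,.0595],[.068,.04,.0595],[.068,.04,.047]])])
    print(c,np.round(proj(d,P),1).tolist())
    q=[]
    im=d['image'].copy()
    for u in proj(d,P): cv2.drawMarker(im,tuple(int(round(v)) for v in u),(0,0,255),0,5,1)
    im=im[o[1]:o[1]+130,o[0]:o[0]+140]; im=np.clip(im.astype(float)*1.6,0,255).astype(np.uint8)
    cv2.imwrite(f'pics/x_{c}.png',cv2.resize(im,None,fx=2.8,fy=2.8,interpolation=2))
cv2.imwrite('pics/x.png',np.hstack([cv2.imread('pics/x_side.png'),cv2.imread('pics/x_scene.png')]))
```

```text
side [[244.2, 177.5], [244.3, 183.9], [250.4, 169.7], [224.2, 213.9], [224.4, 217.4]]
scene [[242.4, 198.2], [242.4, 203.7], [227.2, 195.8], [287.0, 216.0], [286.6, 219.1]]
```

View pics/x.png

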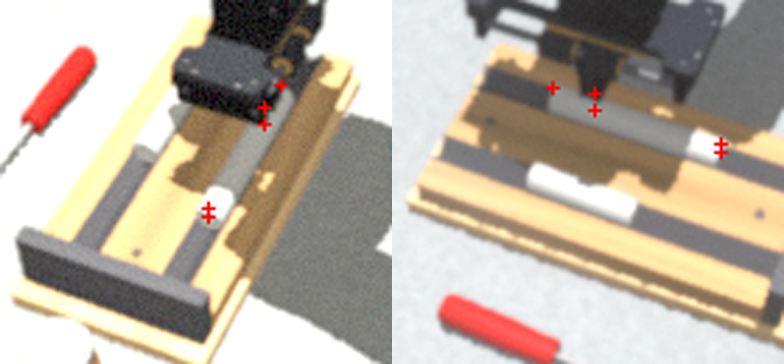

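The bar has not moved. The scene view shows the finger end at about (243,200), over the bar and roughly at TCP height, so the closed tips sit higher than assumed. I'll retreat along the same free path, then lower in small steps while watching the force.

Emit:
arm_command(translation=[[0, 0, 0.3], [0, 0, 0.7], [0, 0, 1], [0, 0, 1]], rotation=[[0, 0, 0], [0, 0, 0], [0, 0, 0], [0, 0, 0]], grip=[1, 1, 1, 1])

```text
time_s: 4.75
position: [0.4889, -0.162, 0.0698]
tcp_rot: [[-0.975, 0.002, -0.221], [0.221, -0.001, -0.975], [-0.002, -1.0, 0.001]]
force: [1.5, -0.1, -0.3]
opening: 0.007
```

Run:
```python
from h import *
s=bot.read_state();R=np.array(s['tcp_rot']);t=np.array(s['position']);print(t,s['force'],s['opening'])
d=eyes.capture('scene');w=eyes.capture('wrist')['image']
P=np.vstack([t,t+R@[0,.022,0]]);im=d['image'].copy();print(proj(d,P))
o=(185,150);im=np.clip(im[o[1]:o[1]+80,o[0]:o[0]+110]*1.8,0,255).astype(np.uint8)
im=cv2.resize(im,None,fx=4,fy=4,interpolation=2)
for u in proj(d,P): cv2.drawMarker(im,tuple(int(round(v*4)) for v in u-np.array(o)),(0,0,255),0,10,1)
w=np.clip(w[:320,80:440]*1.8,0,255).astype(np.uint8)
cv2.imwrite('pics/y.png',np.hstack([im,w]))
```

```text
[ 0.48889376 -0.16200789  0.06977157] [ 1.54000897 -0.08799697 -0.27763261] 0.007030893166085403
[[209.58717713 187.47632719]
 [210.0337476  193.08250256]]
```

View pics/y.png

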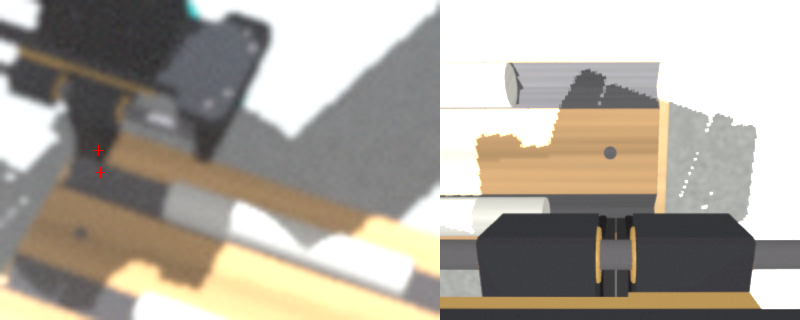

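The marked view shows the finger end only a few mm below the TCP, at about z 0.066. The bar's top is at 0.0595, so I'll go down about 17 mm with force checks.

Emit:
arm_command(translation=[[0, 0.05, 0], [0, 0.1, 0], [0, 0.15, 0], [0, 0.15, 0]], rotation=[[0, 0, 0], [0, 0, 0], [0, 0, 0], [0, 0, 0]], grip=[1, 1, 1, 1])

```text
time_s: 5.25
position: [0.4882, -0.1578, 0.0569]
tcp_rot: [[-0.976, -0.001, -0.216], [0.216, 0.001, -0.976], [0.002, -1.0, -0.001]]
force: [-0.8, -0.0, 0.6]
opening: 0.004
```

Emit:
arm_command(translation=[[0, 0.03, 0], [0, 0.06, 0], [0, 0.06, 0]], rotation=[[0, 0, 0], [0, 0, 0], [0, 0, 0]], grip=[1, 1, 1])

```text
time_s: 5.55
position: [0.4884, -0.1586, 0.0525]
tcp_rot: [[-0.976, -0.001, -0.216], [0.216, 0.0, -0.976], [0.001, -1.0, -0.0]]
force: [-0.5, -0.6, 0.1]
opening: 0.007
```

Run:
```python
from h import *
s=bot.read_state();R=np.array(s['tcp_rot']);t=np.array(s['position']);print(t,s['force'])
d=eyes.capture('scene')
P=np.vstack([t,t+R@[0,.022,0]]);im=d['image'].copy()
o=(185,160);im=np.clip(im[o[1]:o[1]+70,o[0]:o[0]+110]*1.8,0,255).astype(np.uint8)
im=cv2.resize(im,None,fx=6,fy=6,interpolation=2)
cv2.imwrite('pics/z.png',im)
```

```text
[ 0.48844641 -0.15856113  0.0525355 ] [-0.50218423 -0.55960419  0.10153842]
```

View pics/z.png

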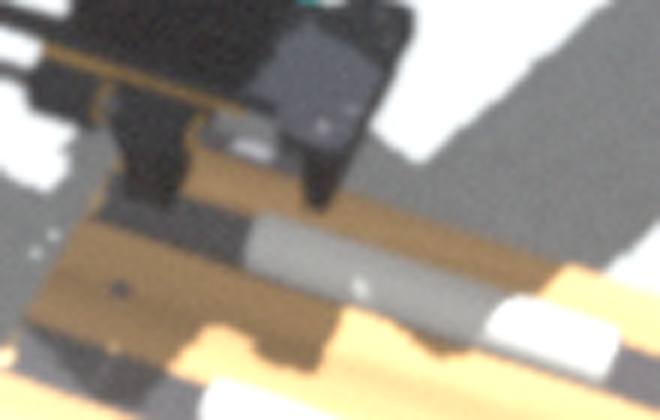

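Emit:
arm_command(translation=[[0, 0, -0.1], [0, 0, -0.22], [0, 0, -0.32], [0, 0, -0.42], [0, 0, -0.5]], rotation=[[0, 0, 0], [0, 0, 0], [0, 0, 0], [0, 0, 0], [0, 0, 0]], grip=[1, 1, 1, 1, 1])

```text
time_s: 6.1
position: [0.4974, -0.1187, 0.0529]
tcp_rot: [[-0.976, 0.0, -0.216], [0.216, -0.0, -0.976], [-0.0, -1.0, 0.0]]
force: [0.2, -0.9, 1.3]
opening: 0.006
```

Run:
```python
from h import *
s=bot.read_state();t=np.array(s['position']);print(t,s['force'])
a=eyes.capture('side')['image'][140:270,150:290];b=eyes.capture('scene')['image'][165:295,170:340]
cv2.imwrite('pics/m2.png',cv2.resize(np.hstack([a,b]),None,fx=2.5,fy=2.5,interpolation=2))
```

```text
[ 0.4974108  -0.11869645  0.05294724] [ 0.2027424  -0.94177864  1.30105285]
```

View pics/m2.png

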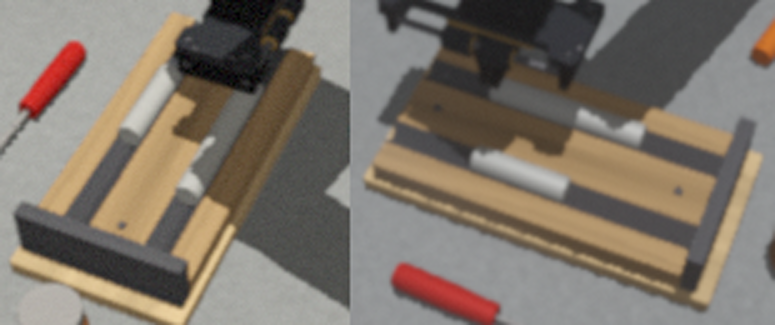

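The bar's front end still looks unmoved, at about (645,132) in the crop. From here I'll track that end numerically with a brightness profile along the groove.

```bash
cat > front.py <<'E'
from h import *
p=np.load('jig.npy')
def prof(im,d,y=.04):
    xs=np.arange(.03,.146,.002);P=jig2w(p,np.c_[xs,np.full_like(xs,y),np.full_like(xs,.0565)])
    u=proj(d,P).astype(np.float32);g=cv2.cvtColor(im,cv2.COLOR_BGR2GRAY)
    v=cv2.remap(g,u[:,0].copy(),u[:,1].copy(),cv2.INTER_LINEAR).ravel().astype(int);return xs,v
if __name__=='__main__':
    s=bot.read_state();t=s['position'];c,sn=np.cos(p[2]),np.sin(p[2])
    print(s['time_s'],'tcp jig x',round(c*(t[0]-p[0])+sn*(t[1]-p[1]),4),'z',t[2],np.round(s['force'],1))
    for n in ['scene','side']:
        d=eyes.capture(n)
        for lab,im in [('0',cv2.imread(f'pics/{n}0.png')),('now',d['image'])]:
            xs,v=prof(im,d);k=np.argmin(np.diff(v[::1]) if 0 else v[2:]-v[:-2]);print(n,lab,'front x',round(xs[k+1],3),v[::4].tolist())
E
python3 front.py
```

```text
6.2 tcp jig x -0.0826 z 0.05300781296885444 [0.  0.7 1.4]
scene 0 front x 0.068 [177, 178, 179, 179, 179, 111, 90, 92, 93, 92, 92, 91, 90, 89, 88]
scene now front x 0.068 [92, 91, 95, 181, 190, 119, 97, 98, 99, 100, 100, 99, 97, 95, 95]
side 0 front x 0.068 [185, 186, 186, 186, 187, 120, 94, 77, 79, 77, 74, 77, 72, 76, 89]
side now front x 0.068 [102, 104, 100, 187, 205, 141, 109, 89, 89, 87, 88, 87, 87, 88, 103]
```

Emit:
arm_command(translation=[[0, 0, -0.08], [0, 0, -0.15], [0, 0, -0.2], [0, 0, -0.2]], rotation=[[0, 0, 0], [0, 0, 0], [0, 0, 0], [0, 0, 0]], grip=[1, 1, 1, 1])

```text
time_s: 6.7
position: [0.501, -0.1035, 0.053]
tcp_rot: [[-0.976, 0.001, -0.216], [0.216, 0.0, -0.976], [-0.0, -1.0, -0.0]]
force: [1.5, 0.9, 2.2]
opening: 0.006
```

```bash
python3 front.py
```

```text
6.7 tcp jig x -0.0671 z 0.05298107048832008 [1.5 0.9 2.2]
scene 0 front x 0.068 [177, 178, 179, 179, 179, 111, 90, 92, 93, 92, 92, 91, 90, 89, 88]
scene now front x 0.068 [173, 160, 142, 108, 165, 115, 97, 97, 98, 98, 98, 98, 97, 96, 95]
side 0 front x 0.068 [185, 186, 186, 186, 187, 120, 94, 77, 79, 77, 74, 77, 72, 76, 89]
side now front x 0.07 [172, 164, 113, 107, 169, 139, 108, 89, 89, 89, 88, 88, 87, 88, 103]
```

The finger is riding on the bar's top: upward force about 2 N, TCP at 0.053, bar front still at x = 0.068. So the closed tips are about 6 mm above the TCP. I'll back off and go down another 12 mm.

Emit:
arm_command(translation=[[0, -0.05, 0], [0, -0.05, 0.3], [0, -0.05, 0.7], [0, -0.05, 0.78], [0, -0.05, 0.78]], rotation=[[0, 0, 0], [0, 0, 0], [0, 0, 0], [0, 0, 0], [0, 0, 0]], grip=[1, 1, 1, 1, 1])

```text
time_s: 7.3
position: [0.4868, -0.1659, 0.0568]
tcp_rot: [[-0.976, -0.0, -0.219], [0.219, 0.0, -0.976], [0.0, -1.0, -0.0]]
force: [-0.4, -0.8, 0.5]
opening: 0.009
```

Emit:
arm_command(translation=[[0, 0.07, 0], [0, 0.12, 0], [0, 0.16, 0], [0, 0.18, 0], [0, 0.18, 0]], rotation=[[0, 0, 0], [0, 0, 0], [0, 0, 0], [0, 0, 0], [0, 0, 0]], grip=[1, 1, 1, 1, 1])

```text
time_s: 7.8
position: [0.487, -0.1644, 0.042]
tcp_rot: [[-0.976, -0.001, -0.216], [0.216, 0.001, -0.976], [0.001, -1.0, -0.0]]
force: [0.0, 0.2, 0.7]
opening: 0.008
```

```bash
python3 front.py
```

```text
7.8 tcp jig x -0.1296 z 0.0420359534259422 [0.  0.2 0.7]
scene 0 front x 0.068 [177, 178, 179, 179, 179, 111, 90, 92, 93, 92, 92, 91, 90, 89, 88]
scene now front x 0.068 [189, 189, 190, 191, 191, 120, 99, 98, 100, 100, 101, 99, 98, 95, 96]
side 0 front x 0.068 [185, 186, 186, 186, 187, 120, 94, 77, 79, 77, 74, 77, 72, 76, 89]
side now front x 0.068 [205, 204, 205, 205, 206, 138, 110, 89, 88, 90, 87, 89, 88, 86, 102]
```

Emit:
arm_command(translation=[[0, 0.02, -0.2], [0, 0.02, -0.35], [0, 0.02, -0.45], [0, 0.02, -0.55], [0, 0.02, -0.65]], rotation=[[0, 0, 0], [0, 0, 0], [0, 0, 0], [0, 0, 0], [0, 0, 0]], grip=[1, 1, 1, 1, 1])

```text
time_s: 8.4
position: [0.4986, -0.1138, 0.041]
tcp_rot: [[-0.976, 0.0, -0.216], [0.216, -0.0, -0.976], [-0.0, -1.0, 0.0]]
force: [0.3, -0.4, 1.2]
opening: 0.002
```

```bash
python3 front.py
```

```text
8.4 tcp jig x -0.0777 z 0.040975052646699844 [ 0.3 -0.4  1.2]
scene 0 front x 0.068 [177, 178, 179, 179, 179, 111, 90, 92, 93, 92, 92, 91, 90, 89, 88]
scene now front x 0.08 [90, 90, 90, 106, 187, 191, 180, 97, 99, 99, 99, 98, 96, 96, 95]
side 0 front x 0.068 [185, 186, 186, 186, 187, 120, 94, 77, 79, 77, 74, 77, 72, 76, 89]
side now front x 0.082 [107, 106, 103, 107, 202, 204, 206, 120, 109, 89, 88, 89, 86, 89, 102]
```

The bar is now moving: its front is at x = 0.081, so about 69 mm remain.

Emit:
arm_command(translation=[[0, 0, -0.08], [0, 0, -0.18], [0, 0, -0.28], [0, 0, -0.36], [0, 0, -0.4]], rotation=[[0, 0, 0], [0, 0, 0], [0, 0, 0], [0, 0, 0], [0, 0, 0]], grip=[1, 1, 1, 1, 1])

```text
time_s: 9.0
position: [0.5057, -0.0823, 0.0409]
tcp_rot: [[-0.976, 0.0, -0.216], [0.216, -0.0, -0.976], [-0.0, -1.0, 0.0]]
force: [0.4, -0.8, -0.1]
opening: 0.004
```

```bash
python3 front.py
```

```text
9.0 tcp jig x -0.0454 z 0.04089770899540369 [ 0.4 -0.8 -0.1]
scene 0 front x 0.068 [177, 178, 179, 179, 179, 111, 90, 92, 93, 92, 92, 91, 90, 89, 88]
scene now front x 0.112 [89, 90, 136, 118, 101, 93, 123, 189, 189, 190, 184, 98, 97, 95, 94]
side 0 front x 0.068 [185, 186, 186, 186, 187, 120, 94, 77, 79, 77, 74, 77, 72, 76, 89]
side now front x 0.114 [108, 107, 117, 112, 103, 105, 122, 205, 207, 206, 205, 112, 103, 88, 102]
```

Emit:
arm_command(translation=[[0, 0, -0.08], [0, 0, -0.17], [0, 0, -0.26], [0, 0, -0.33], [0, 0, -0.37]], rotation=[[0, 0, 0], [0, 0, 0], [0, 0, 0], [0, 0, 0], [0, 0, 0]], grip=[1, 1, 1, 1, 1])

```text
time_s: 9.6
position: [0.5119, -0.0533, 0.0408]
tcp_rot: [[-0.976, -0.0, -0.216], [0.216, 0.0, -0.976], [0.0, -1.0, -0.0]]
force: [0.1, -1.9, 0.2]
opening: 0.006
```

Emit:
arm_command(translation=[[0, 0, -0.02], [0, 0, -0.04], [0, 0, -0.06], [0, 0, -0.06]], rotation=[[0, 0, 0], [0, 0, 0], [0, 0, 0], [0, 0, 0]], grip=[1, 1, 1, 1])

```text
time_s: 10.0
position: [0.5128, -0.0492, 0.0408]
tcp_rot: [[-0.976, -0.0, -0.217], [0.217, 0.0, -0.976], [0.0, -1.0, -0.0]]
force: [0.2, 0.3, -0.2]
opening: 0.006
```

```bash
python3 front.py
```

```text
10.0 tcp jig x -0.0116 z 0.04084844132683224 [ 0.2  0.3 -0.2]
scene 0 front x 0.068 [177, 178, 179, 179, 179, 111, 90, 92, 93, 92, 92, 91, 90, 89, 88]
scene now front x 0.142 [90, 90, 90, 90, 89, 91, 170, 189, 189, 189, 190, 191, 191, 192, 190]
side 0 front x 0.068 [185, 186, 186, 186, 187, 120, 94, 77, 79, 77, 74, 77, 72, 76, 89]
side now front x 0.14 [90, 106, 104, 107, 106, 104, 198, 207, 205, 206, 206, 206, 207, 207, 115]
```

Next, small 1 mm-per-row steps until the force rises.

Emit:
arm_command(translation=[[0, 0, -0.012], [0, 0, -0.025], [0, 0, -0.025]], rotation=[[0, 0, 0], [0, 0, 0], [0, 0, 0]], grip=[1, 1, 1])

```text
time_s: 10.4
position: [0.5131, -0.0488, 0.0409]
tcp_rot: [[-0.977, -0.001, -0.215], [0.215, -0.002, -0.977], [0.0, -1.0, 0.002]]
force: [-1.7, -7.9, 0.4]
opening: 0.003
```

Emit:
arm_command(translation=[[0, 0, -0.012], [0, 0, -0.025], [0, 0, -0.025]], rotation=[[0, 0, 0], [0, 0, 0], [0, 0, 0]], grip=[1, 1, 1])

```text
time_s: 10.7
position: [0.5132, -0.0488, 0.0409]
tcp_rot: [[-0.977, -0.001, -0.214], [0.214, -0.005, -0.977], [0.0, -1.0, 0.005]]
force: [-4.0, -14.3, 0.5]
opening: 0.007
```

The tool has stalled at 15 N along the groove, so the bar is against the stop. Now I'll back off and lift.

Emit:
arm_command(translation=[[0, 0, 0.03], [0, 0, 0.07], [0, 0, 0.2], [0, 0, 0.4], [0, 0, 0.5]], rotation=[[0, 0, 0], [0, 0, 0], [0, 0, 0], [0, 0, 0], [0, 0, 0]], grip=[1, 1, 1, 1, 1])

```text
time_s: 11.2
position: [0.5051, -0.0855, 0.0409]
tcp_rot: [[-0.976, 0.0, -0.217], [0.217, -0.0, -0.976], [-0.0, -1.0, -0.0]]
force: [0.3, 0.6, -1.4]
opening: 0.004
```

Emit:
arm_command(translation=[[0, -0.3, 0], [0, -0.7, 0], [0, -1, 0.5], [0, -1, 1], [0, -1, 1]], rotation=[[0, 0, 0], [0, 0, 0], [0, 0, 0], [0, 0, 0], [0, 0, 0]], grip=[1, 1, 1, 1, 1])

```text
time_s: 11.7
position: [0.4887, -0.1673, 0.1222]
tcp_rot: [[-0.975, 0.004, -0.221], [0.221, -0.004, -0.975], [-0.005, -1.0, 0.003]]
force: [0.3, -0.0, 0.9]
opening: 0.005
```

Emit:
arm_command(translation=[[0, -0.5, 0.5], [0, -0.5, 1], [0, -0.5, 1]], rotation=[[0, 0, 0], [0, 0, 0], [0, 0, 0]], grip=[1, 1, 1])

```text
time_s: 12.0
position: [0.4714, -0.2459, 0.1622]
tcp_rot: [[-0.975, 0.004, -0.221], [0.221, -0.005, -0.975], [-0.005, -1.0, 0.004]]
force: [0.6, 0.7, 0.4]
opening: 0.003
```

```bash
python3 front.py
python3 - <<'E'
from h import *
a=eyes.capture('side')['image'][140:270,150:290];b=eyes.capture('scene')['image'][165:295,170:340]
cv2.imwrite('pics/m3.png',cv2.resize(np.hstack([a,b]),None,fx=2.5,fy=2.5,interpolation=2))
E
```

```text
12.0 tcp jig x -0.2126 z 0.16224140880709792 [0.6 0.7 0.4]
scene 0 front x 0.068 [177, 178, 179, 179, 179, 111, 90, 92, 93, 92, 92, 91, 90, 89, 88]
scene now front x 0.142 [188, 189, 190, 190, 190, 191, 190, 189, 190, 190, 191, 191, 192, 192, 189]
side 0 front x 0.068 [185, 186, 186, 186, 187, 120, 94, 77, 79, 77, 74, 77, 72, 76, 89]
side now front x 0.14 [200, 200, 200, 200, 200, 199, 199, 198, 198, 198, 199, 200, 198, 200, 110]
```

View pics/m3.png

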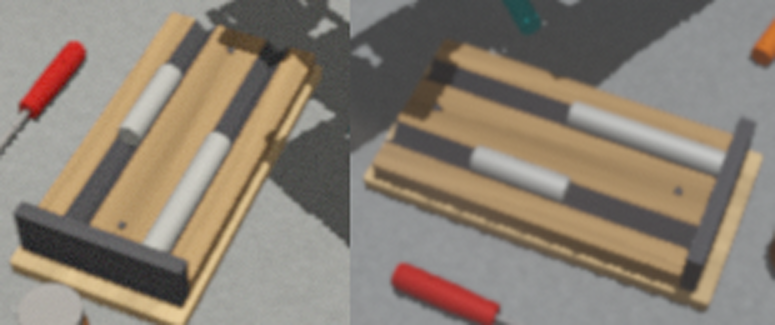

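The long bar lies in its groove up against the stop, at (725,160) in the crop. The short bar is still at (472-568, 170), as before.

```bash
python3 -c "
from rig import bot
print(bot.hand_in())"
```

```text
the job is handed in; nothing more can be done
None
```

I pushed the long bar along its groove with the closed fingers until it met the end stop, then backed off, lifted clear and handed the job in at about 12 s.

**Last checks:**
- **Contact with the stop:** the tool stalled with the force rising to about 15 N along the groove. The final pictures show the bar lying in its groove with its end at the stop.
- **Short bar:** it looks unmoved in the final pictures. I compared this by eye and did not measure it.
- **Robot:** the gripper was well clear of the jig and bars, with forces back to noise level.

**What disagreed:** the closed fingertips were well short of the stated 22 mm ahead of the TCP; by touch they were about 6 mm behind it. The first pass went over the bar without contact. The second only skimmed its top at about 2 N, and the bar did not move. The third, about 12 mm lower, pushed it home. The bar-end reading stops near x = 0.145 m, so it can't show a small remaining gap; the evidence for contact is the force stall and the pictures.

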